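# Refit the snap bezel on a welding mask's window holder

## Task

Press the sprung thumb lever of the mask window holder down until its catch holds it, and take your hand off it. Then lay the loose snap bezel, window side up, over the holder and press it straight down until both end clips snap over its ends. Finish while still pressing it firmly into the gasket: do not let go; leave the tube offcut, jar and brush where they are.

Things in the scene. Friction and masses are not known exactly. Their poses are not given: they have to be found in the camera images.
- holder: Mask window holder on a bench cradle, fixed. Origin: centre of its underside, on the bench; x short way, y long way, z up. Base plate 90 x 150 mm; black body 64 x 112 mm up to z = 24 mm, dark green glass in it. Four corner guides at y = +-48 mm, up to z = 56 mm, leave 55 mm between them across x (bezel: 50) and flare at the top. Thumb lever on the -x side, clips at the y ends.
- seat (a point): Fixed point at the holder's centre, 40 mm above the bench: middle of the free gasket's top plane, where the bezel's underside lands. Axes as holder.
- lever_pad (a point): Where to press: point on top of the flat steel thumb lever (16 mm wide in y, 3 mm thick, 66 to 107 mm from the hinge line), 90 mm from the hinge line, at holder y = 32 mm. Sprung up it is near holder x = -49, z = 68 mm; held down, x = -58, z = 29 mm. A straight push down at holder x = -58, y = 32 mm works all the way; only bench lies below.
- retainer (a joint): Angle of the steel retainer frame with the thumb lever, rad; hinge along y at holder x = 32, z = 27.5 mm. 0 = sprung up (at the start; it stands 0.45 rad above level, in the bezel's way), 0.45 = level, 0.475 = lower stop. The push at the pad rises to about 8 N, then eases; past 0.44 the catch springs over it and holds it at about 0.43 when let go; else it springs up.
- catch (a joint): Grey sprung catch at holder y = -32 mm (post at x = -53 mm, up to z = 42 mm): m it is pushed back, 0 = home. It goes back about 3 mm while the retainer's lug passes and springs home over it.
- clip_left (a joint): Grey sprung clip at the holder's +y end: m it is pushed outward, 0 = home (snapped or empty); about 0.0035 while the bezel's end lip passes. Post at y = 65 mm, 30 mm wide in x, up to z = 58 mm; nose tip at y = 55.5 mm, z = 46 to 48 mm, with a slope from there up and out to y = 62 mm, z = 58 mm.
- clip_right (a joint): The same clip, mirrored, at the holder's -y end.
- gasket (a joint): Squeeze of the sprung gasket (black strips at holder y = +-48 mm under the bezel's ends), m: 0 = free, about 0.001 with the bezel snapped in and let go, 0.005 = fully squeezed. Takes 1.5 N to start plus 1.5 N per mm (9 N when full).
- bezel: Loose grey snap bezel with a clear window, about 90 g, lying right side up. Origin: centre of its underside; x short way, y long way, z up. Long walls 50 mm apart outside, 104 mm long, 24 mm high: grip across them at mid-length from above. Rounded end lips reach y = +-59 mm, 1 to 7 mm up. Pane top 18 mm up. Same turned half round, fits either way; its y goes along the holder's y.
- bezel_mid (a point): Centre of the bezel, 12 mm above its underside; axes as bezel. Pushed down on the holder, its lips meet the clip slopes with the underside about 50 mm above the bench; the push rises to 8-16 N, drops suddenly past 44 mm as the lips slip under; both clips are home at 39 mm; then it rises on the gasket to 35 mm (full squeeze).
- offcut: Bystander: square steel tube offcut 80 x 30 x 30 mm lying on the bench; origin: centre of its underside. Leave alone.
- jar: Bystander: jar, 56 mm across and 75 mm high, with a black cap; origin: centre of its underside. Leave alone.
- brush: Bystander: hand brush lying on the bench beyond the work, origin under its middle. Leave alone.
Mind the look-alikes: they are no part of the job. Of the things that look like the bezel, the smallest one is meant.

How it is judged:
By the outcome, as a careful person would: the job done as asked, in the order asked, and still so for the second after the job is handed in, while the arm keeps its last pose, push and grip.
It also fails if it takes over 61 s, if anything falls off the work surface, if the arm or the gripper's body presses on something with over 40 N, if the wrist force passes 120 N, or if a joint passes its speed limit or range.

## Robot

A 6-joint arm with a two-finger parallel gripper is mounted at the origin on the work surface. World frame = base frame: x ahead of the robot, y to its left, z up, the work surface at z = 0. Lengths are in m, angles in rad, forces in N, time in s.
With the tool pointing down it reaches from about 0.3 to 0.875 m from the base axis. Payload 6.4 kg.
Tool frame: the origin (TCP) lies midway between the tips of the shut fingers; the grasp point (between the pads) lies 19 mm behind it; x points along the fingers, y is the direction in which the jaws open and shut, and the axes are right-handed (so a half turn about x gives the same grasp; the last joint's range is limited). The gripper opens to 85 mm and grips with 20 to 120 N. Pads are 22 mm wide; open, the fingers measure 114 mm over their backs; the gripper's body (76 mm by 85 mm) begins 54 mm behind the grasp point. The pads swing forward as they close: fully open they stand 13 mm farther back than shut.
Start: joints at [-0.206, 0.181, 1.607, -0, 1.354, -0.206], TCP at [0.575, 0, 0.231] pointing down, gripper open.
Joint ranges: [-2.99, 2.99], [-0.89, 2.07], [0.3, 2.58], [-1.14, 4.28], [0, 2.63], [-3.12, 3.12]. Speed limits (rad/s): [2.57, 2.57, 3.01, 3.14, 3.14, 3.14].

## Interface

Orientations are given as a unit quaternion [w, x, y, z].
In Python, from bench import ctrl gives the robot as it stands.
- The arm moves only by the tool step_arm, never from a script. Its argument "motion" is a list of rows, each a list of 7 numbers: the shift along the tool's x, y, z in mm, then the turn, a rotation vector about the tool's x, y, z in degrees, then the closure in counts, from 0 (fully open) to 255 (shut). In form: [[tx, ty, tz, rx, ry, rz, hand], ...]. A call has 1 to 10 rows; each row is the pose to reach, as a shift and turn from the pose commanded when the call began, along the tool's axes at that moment; what a row does not reach only later rows make up. A row lasts 1/8 s, in which the tool goes at most 62.5 mm and 10.7 degrees, less where a joint would pass 70% of its speed; a pose out of reach is approached as far as the arm can. A call with a gripper value outside its range is refused whole. The fingers move at their own pace and stop on an object; the grip force is fixed at half the most. Time passes only in rows, so rows that repeat a pose let the fingers close. It gives the time, the measured TCP pose, the force and the opening at its end, in the units of the state.
- ctrl.get_obs(): the state, without advancing time (a new reading comes with each control period).
- ctrl.camera(name): name is "scene" or "side" or "wrist"; returns (picture, depth): 384x512x3 uint8, red, green, blue; 384x512 float32, m along the optical axis (not along the pixel's ray), 0 where there is no reading.
- ctrl.camera_info(name): a dict with "fx", "fy", "cx", "cy" (pixels), "T" (4x4, takes a point from camera to world coordinates); the wrist camera has in their place "hand_eye" (4x4, takes a point from camera to tool coordinates, whose origin is the TCP and whose axes are the tool frame's). Camera axes: x right, y down, z forward; pixel columns grow to the right and rows downward; lengths in m; the calibration is good to about 2 mm. A picture is of the moment at which its call begins: read the wrist's pose just before it. camera_info takes no time and is no camera call.
- ctrl.hand_in(): hands the job in, once; it reports no verdict.
The state is a dict: "time_s": time; "q": joint angles; "dq": joint speeds; "joint_efforts": joint torques, N m; "eef_pos": TCP position; "eef_rot": TCP orientation; "wrist_force": force on the tool from outside, world axes, zero at the start; "torque": the same for the moment, N m; "opening": opening from 0.0 (shut) to 1.0 (fully open).
Only numpy, scipy, OpenCV 4.12 (cv2) and the standard library are available. Lean on these libraries where they do the work, as an engineer would, in place of code of your own. Each camera call takes 0.05 s, during which the arm holds its last target. There are 200 camera calls.

## Working session

There is one attempt and no reset: what is moved stays moved. The work goes in short steps, Python scripts to look and compute and a tool call to move; the robot and the scene stay as the last step left them, time stands still between calls to the robot, and variables do not carry over. Pictures are saved under pics/ and viewed, about 8 in all and at most 12, crops included, and the job is handed in when it is done.

Besides the shell and the picture viewer there is one more tool, called by a JSON object that holds its "api" and its "payload". step_arm: Moves the arm, as the interface text tells. Its arguments: {"type":"object","properties":{"motion":{"type":"array","items":{"type":"array","items":{"type":"number"}}}},"required":["motion"]}

```bash
mkdir -p pics; ls
cat > h.py <<'E'
import numpy as np, cv2
from bench import ctrl
from scipy.spatial.transform import Rotation as R
def cam(n):
    o=ctrl.get_obs(); p,d=ctrl.camera(n); i=ctrl.camera_info(n)
    if n=='wrist':
        q=o['eef_rot']; T=np.eye(4); T[:3,:3]=R.from_quat([q[1],q[2],q[3],q[0]]).as_matrix(); T[:3,3]=o['eef_pos']
        T=T@np.array(i['hand_eye'])
    else: T=np.array(i['T'])
    return p,d,i,T
def cloud(d,i,T):
    v,u=np.mgrid[:d.shape[0],:d.shape[1]]
    P=np.stack([(u-i['cx'])/i['fx']*d,(v-i['cy'])/i['fy']*d,d],-1)@T[:3,:3].T+T[:3,3]
    P[d==0]=np.nan
    return P
def save(n,p): cv2.imwrite('pics/'+n+'.png',cv2.cvtColor(p,cv2.COLOR_RGB2BGR))
E
python3 - <<'E'
from h import *
print(ctrl.get_obs())
for n in('scene','side','wrist'):
    p,d,i,T=cam(n); save(n+'0',p); np.savez('pics/'+n+'0.npz',p=p,d=d,T=T,k=[i['fx'],i['fy'],i['cx'],i['cy']])
    print(n,T.round(3).tolist(),i['fx'])
a=np.hstack([cv2.imread('pics/scene0.png'),cv2.imread('pics/side0.png')])
E
```

```text
pics
{'time_s': 0.0, 'q': array([-2.06274999e-01,  1.81539117e-01,  1.60803383e+00, -1.05520724e-06,
        1.35379582e+00, -2.06288689e-01]), 'dq': array([ 0.00021432,  0.00102797,  0.00020742,  0.0017841 , -0.00253672,
        0.00067955]), 'joint_efforts': array([ 3.41415571e-04, -4.44869328e+01, -3.51340663e+01, -2.51131587e-04,
        9.11703974e-03,  3.43231875e-05]), 'eef_pos': array([5.74435799e-01, 1.49604719e-04, 2.30372757e-01]), 'eef_rot': array([ 0.49947792,  0.49965235,  0.50052865, -0.5003403 ]), 'wrist_force': array([ 0.30656047, -0.01307283, -0.83397584]), 'torque': array([-0.03676138, -0.01116026, -0.02941836]), 'opening': 0.9986623626755362}
scene [[-0.162, 0.792, -0.589, 1.034], [0.987, 0.137, -0.087, 0.067], [0.012, -0.595, -0.804, 0.68], [0.0, 0.0, 0.0, 1.0]] 363.4001428458991
side [[-0.932, -0.262, 0.251, 0.305], [-0.363, 0.674, -0.643, 0.658], [-0.001, -0.691, -0.723, 0.808], [0.0, 0.0, 0.0, 1.0]] 443.10312869805745
wrist [[1.0, -0.001, -0.002, 0.575], [-0.001, -0.965, -0.262, 0.066], [-0.002, 0.262, -0.965, 0.375], [0.0, 0.0, 0.0, 1.0]] 285.7838654183871
```

View pics/scene0.png

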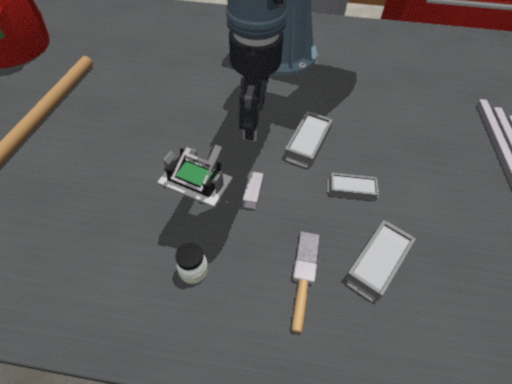

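View pics/side0.png

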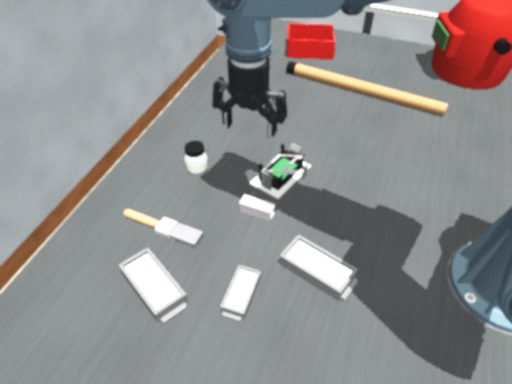

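Scene view: holder at (195,178), offcut (253,190), jar (191,263), brush (305,270). Bezel look-alikes: (309,139) medium, (354,186) smallest, (382,260) largest. In the side view these are (318,265), (240,291) and (153,283). My choice is the smallest, at (354,186) in the scene view. I'll measure it and check with a crop.

Run:
```python
from h import *
tiles=[]
for n,pts,c in(('scene',[(309,139),(354,186),(382,260),(195,178),(253,190),(191,263)],[(150,130,130,100),(320,160,70,54)]),('side',[(318,265),(240,291),(153,283),(283,170),(257,208),(196,158)],[(235,135,100,77)])):
    z=np.load(f'pics/{n}0.npz'); k=z['k']; i=dict(zip(('fx','fy','cx','cy'),k)); P=cloud(z['d'],i,z['T'])
    m=((P[...,2]>0.008)&(P[...,2]<.09)).astype(np.uint8)
    nn,lab,st,_=cv2.connectedComponentsWithStats(m)
    for u,v in pts:
        l=lab[v,u]
        if l==0: print(n,u,v,'none',P[v,u]);continue
        Q=P[lab==l]; 
        zt=np.percentile(Q[:,2],95); S=Q
        r=cv2.minAreaRect((S[:,:2]*1000).astype(np.float32))
        print(n,(u,v),len(Q),'ztop %.3f'%zt,'c',np.round(r[0]),'size',np.round(r[1]),'ang %.1f'%r[2])
    for x,y,w,h in c: tiles.append(cv2.resize(z['p'][y:y+h,x:x+w],(400,308),interpolation=cv2.INTER_CUBIC))
z=np.load('pics/wrist0.npz'); tiles.append(cv2.resize(z['p'],(400,308)))
save('tiles',np.vstack([np.hstack(tiles[:2]),np.hstack(tiles[2:4])])[:600])
```

```text
scene (309, 139) 1588 ztop 0.036 c [382. 111.] size [ 72. 162.] ang 73.6
scene (354, 186) 1036 ztop 0.025 c [508. 221.] size [ 53. 111.] ang 1.4
scene (382, 260) 2964 ztop 0.036 c [687. 274.] size [ 71. 162.] ang 60.9
scene (195, 178) 2246 ztop 0.062 c [ 537. -136.] size [150. 109.] ang 74.4
scene (253, 190) 444 ztop 0.032 c [558.   0.] size [30. 83.] ang 87.9
scene (191, 263) 1028 ztop 0.077 c [766. -84.] size [53. 52.] ang 68.5
side (318, 265) 2590 ztop 0.035 c [375. 110.] size [ 75. 166.] ang 73.8
side (240, 291) 1257 ztop 0.024 c [505. 222.] size [ 51. 108.] ang 2.0
side (153, 283) 2632 ztop 0.034 c [677. 276.] size [ 73. 160.] ang 60.9
side (283, 170) 1383 ztop 0.060 c [ 534. -134.] size [147. 101.] ang 79.8
side (257, 208) 516 ztop 0.031 c [556.  -2.] size [34. 82.] ang 87.3
side (196, 158) 611 ztop 0.075 c [760. -84.] size [54. 55.] ang 69.4
```

View pics/tiles.png

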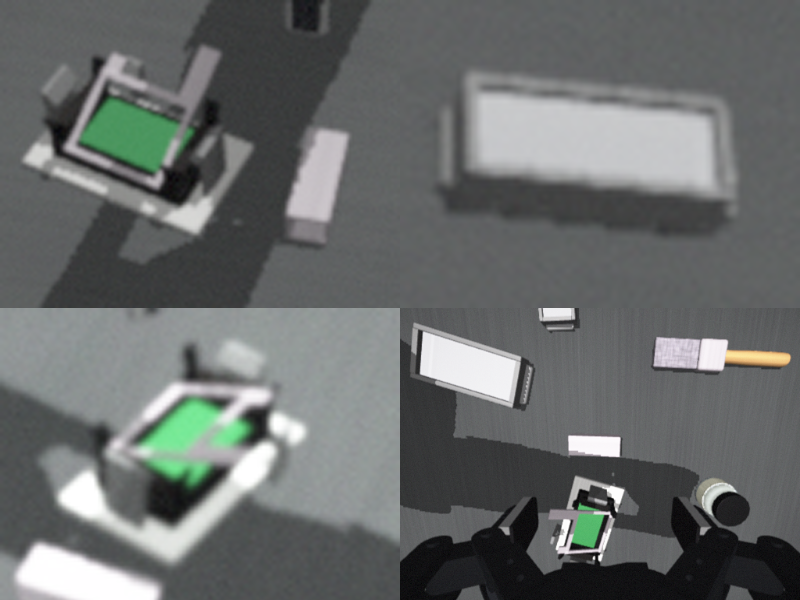

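The crop confirms it: the smallest piece is 53 × 111 mm, lies right side up at about (508,221), and is nearly aligned with world y. The holder is at about (535,-135) with its lever on the world -x side, so its yaw is about -13°. Next I'll take a closer look at the holder from the wrist camera.

{"api": "step_arm", "payload": {"motion": [[0,-15,45,0,0,0,0],[-5,-30,90,0,0,0,0],[-10,-39,120,0,0,0,0],[-10,-39,120,0,0,0,0],[-10,-39,120,0,0,0,0]]}}

```text
time_s: 0.78
eef_pos: [0.536, -0.1195, 0.241]
eef_rot: [0.5, 0.5, 0.5, -0.5]
wrist_force: [-0.1, -0.1, -0.5]
opening: 1.0
```

Run:
```python
from h import *
p,d,i,T=cam('wrist'); P=cloud(d,i,T)
np.savez('pics/w1.npz',p=p,d=d,T=T,P=P)
c=p[90:330,130:390]; save('w1',cv2.resize(c,(780,720))[:600])
# base plate: bright, low z
g=p.min(-1); 
m=((P[...,2]>-.002)&(P[...,2]<.016)&(g>110)); m=cv2.morphologyEx(m.astype(np.uint8),cv2.MORPH_OPEN,np.ones((2,2)))
Q=P[m>0]; Q=Q[(abs(Q[:,0]-.535)<.1)&(abs(Q[:,1]+.135)<.1)]
r=cv2.minAreaRect((Q[:,:2]*1000).astype(np.float32)); print('plate',len(Q),r,np.median(Q[:,2]))
hsv=cv2.cvtColor(p,cv2.COLOR_RGB2HSV); m=(hsv[...,0]>45)&(hsv[...,0]<80)&(hsv[...,1]>120)&(hsv[...,2]>60)
Q=P[m]; Q=Q[np.isfinite(Q[:,0])];r=cv2.minAreaRect((Q[:,:2]*1000).astype(np.float32)); print('green',len(Q),r,np.median(Q[:,2]))
o=ctrl.get_obs();print(o['eef_pos'],o['time_s'])
```

```text
plate 4444 ((534.9051513671875, -135.31674194335938), (199.63595581054688, 199.42031860351562), 89.8694076538086) 0.0026105084880774787
green 1325 ((545.00048828125, -145.1863250732422), (69.8877182006836, 40.83045196533203), 73.83255767822266) 0.027421814669057243
[ 0.53600529 -0.11910192  0.24090112] 0.825
```

View pics/w1.png

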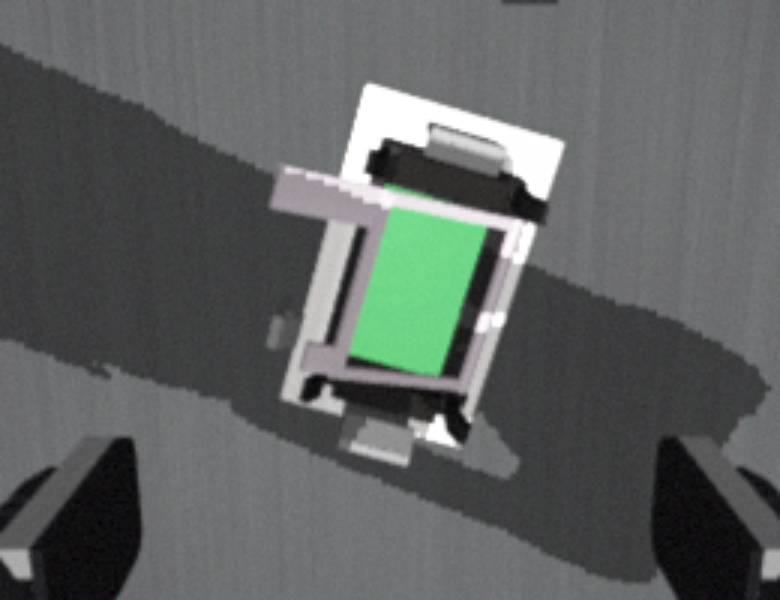

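The view shows the plate corners at crop pixels (367,83), (563,145), (283,400) and about (462,447). The clips are at (468,150) and (378,437), and the lever tip is at (275,188). I'll work out the holder pose from these.

Run:
```python
from h import *
z=np.load('pics/w1.npz'); T=z['T'];P=z['P'];i=ctrl.camera_info('wrist')
def ray(u,v,h):
    u,v=u/3+130-.33,v/3+90-.33
    r=T[:3,:3]@np.array([(u-i['cx'])/i['fx'],(v-i['cy'])/i['fy'],1]); s=(h-T[2,3])/r[2]; return (T[:3,3]+s*r)[:2]*1000
for u,v in((400,110),(540,170),(300,350),(600,200)): print('z',P[v//3+90,u//3+130,2])
zp=P[110//3+90,400//3+130,2]
C=[ray(*c,zp) for c in((367,83),(563,145),(283,400),(462,447))]
print(np.round(C,1)); A,B,Cc,D=C
print(np.linalg.norm(B-A),np.linalg.norm(Cc-A),np.degrees(np.arctan2(*(B-A)[::-1])),np.degrees(np.arctan2(*(A-Cc)[::-1]))-90)
print('centre B-C',(B+Cc)/2,'A-D',(A+D)/2)
# high points
m=(P[...,2]>.048)&(P[...,2]<.075)&(abs(P[...,0]-.535)<.12)&(abs(P[...,1]+.135)<.11)
n,l,s,c=cv2.connectedComponentsWithStats(m.astype(np.uint8))
for k in range(1,n):
    if s[k,4]>8: Q=P[l==k]*1000; print(s[k,4],Q.mean(0).round(1),Q.min(0).round(),Q.max(0).round())
a=np.radians(-15); 
c0=(B+Cc)/2
Rm=np.array([[np.cos(a),-np.sin(a)],[np.sin(a),np.cos(a)]])
print('pad',c0+Rm@[-58,32],'pad up',c0+Rm@[-49,32])
```

```text
z 0.01005593069463917
z 0.009645846262984537
z 0.010698540809160106
z 0.0010107721813764625
[[ 523.5  -57. ]
 [ 607.7  -83. ]
 [ 482.8 -200.2]
 [ 566.8 -224.1]]
88.17859310642213 148.89356781086022 -17.136884359003883 -15.864116320434448
centre B-C [ 545.26017154 -141.60517026] A-D [ 545.1574838  -140.55607098]
283 [561.6 -82.   56.9] [546. -91.  48.] [578. -73.  62.]
61 [527.8 -86.2  55.5] [524. -91.  48.] [532. -81.  59.]
1059 [ 516.2 -125.5   61.3] [ 495. -184.   48.] [553. -87.  75.]
75 [ 587.9 -104.1   54.7] [ 583. -110.   48.] [593. -98.  59.]
302 [ 527.1 -199.8   56.1] [ 511. -210.   48.] [ 542. -191.   61.]
69 [ 561.1 -195.9   54.8] [ 556. -202.   48.] [ 566. -191.   59.]
pad [497.51868306 -95.6840392 ] pad up [506.21201549 -98.01341061]
```

{"api": "step_arm", "payload": {"motion": [[20,-10,-6,-10,0,0,255],[40,-20,-12,-20,0,0,255],[60,-30,-20,-30,0,0,255],[80,-37.5,-25.6,-40,0,0,255],[100,-37.5,-25.6,-50,0,0,255],[120,-37.5,-25.6,-60,0,0,255],[130,-37.5,-25.6,-70,0,0,255],[140,-37.5,-25.6,-73.6,0,0,255],[140,-37.5,-25.6,-73.6,0,0,255],[140,-37.5,-25.6,-73.6,0,0,255]]}}

```text
time_s: 2.08
eef_pos: [0.4988, -0.0938, 0.1016]
eef_rot: [0.7, 0.101, 0.7, -0.101]
wrist_force: [0.6, -0.4, 0.7]
opening: 0.003
```

Run:
```python
from h import *
t=[]
for n,(x,y,w,h) in(('scene',(150,110,120,90)),('side',(220,100,120,90))):
    p,d,i,T=cam(n); t.append(cv2.resize(p[y:y+h,x:x+w],(400,300),interpolation=cv2.INTER_CUBIC))
save('c2',np.hstack(t)); o=ctrl.get_obs(); print(o['eef_pos'],o['time_s'])
```

```text
[ 0.49897204 -0.0942093   0.1018197 ] 2.175
```

View pics/c2.png

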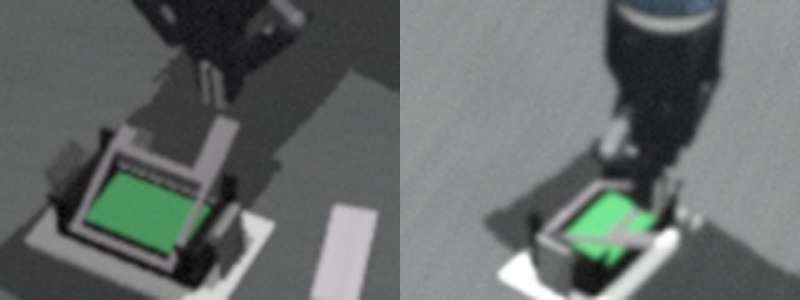

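The shut fingertips are right above the lever tip. Pressing down.

{"api": "step_arm", "payload": {"motion": [[12,0,0,0,0,0,255],[24,0,0,0,0,0,255],[34,0,0,0,0,0,255],[44,0,0,0,0,0,255],[54,0,0,0,0,0,255],[62,0,0,0,0,0,255],[68,0,0,0,0,0,255],[72,0,0,0,0,0,255],[74,0,0,0,0,0,255],[74,0,0,0,0,0,255]]}}

```text
time_s: 3.42
eef_pos: [0.4978, -0.0941, 0.0269]
eef_rot: [0.699, 0.101, 0.7, -0.101]
wrist_force: [-4.5, 1.9, 4.7]
opening: -0.003
```

{"api": "step_arm", "payload": {"motion": [[1.5,0,0,0,0,0,255],[2.5,0,0,0,0,0,255],[2.5,0,0,0,0,0,255]]}}

```text
time_s: 3.8
eef_pos: [0.4981, -0.0942, 0.0258]
eef_rot: [0.699, 0.101, 0.7, -0.101]
wrist_force: [-9.2, 3.1, 20.3]
opening: 0.001
```

It's at the lower stop at 20 N. I'll lift off and check.

{"api": "step_arm", "payload": {"motion": [[-5,0,0,0,0,0,255],[-15,0,0,0,0,0,255],[-50,0,0,0,0,0,255],[-100,0,0,0,0,0,255],[-150,0,0,10,0,0,0],[-185,0,0,20,0,0,0],[-185,0,0,30,0,0,0],[-185,0,0,40,0,0,0],[-185,0,0,50,0,0,0],[-185,0,0,60,0,0,0]]}}

```text
time_s: 5.05
eef_pos: [0.4988, -0.0945, 0.21]
eef_rot: [0.555, 0.439, 0.554, -0.439]
wrist_force: [-0.2, -0.2, -0.0]
opening: 0.997
```

Run:
```python
from h import *
t=[]
for n,(x,y,w,h) in(('scene',(150,110,120,90)),('side',(220,100,120,90))):
    p,d,i,T=cam(n); t.append(cv2.resize(p[y:y+h,x:x+w],(400,300),interpolation=cv2.INTER_CUBIC))
save('c3',np.hstack(t)); o=ctrl.get_obs(); print(o['eef_pos'],o['eef_rot'],o['q'],o['time_s'])
```

```text
[ 0.49876239 -0.09447591  0.20997439] [ 0.55567995  0.4377334   0.55513505 -0.4375321 ] [-4.21452991e-01  4.94197328e-02  1.79678444e+00  9.20257552e-05
  1.29457177e+00 -6.57575545e-01] 5.15
```

View pics/c3.png

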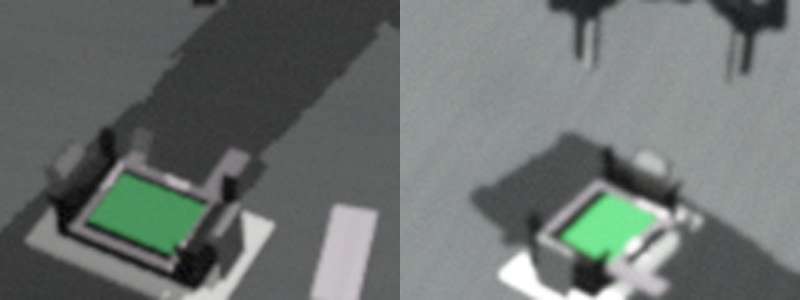

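The retainer lies level and is held by the catch. On to the bezel.

{"api": "step_arm", "payload": {"motion": [[-5,13,-50,4,0,0,0],[-10,27,-100,8,0,0,0],[-15,41,-155,12,0,0,0],[-20,55,-205,12,0,0,0],[-20,69,-260,12,0,0,0],[-20,80,-300,12,0,0,0],[-20,85,-319,12,0,0,0],[-20,85,-319,12,0,0,0],[-20,85,-319,12,0,0,0]]}}

```text
time_s: 6.28
eef_pos: [0.5062, 0.2345, 0.2296]
eef_rot: [0.507, 0.493, 0.507, -0.493]
wrist_force: [0.2, -0.6, 0.2]
opening: 1.0
```

Run:
```python
from h import *
p,d,i,T=cam('wrist'); P=cloud(d,i,T); save('w2',p)
o=ctrl.get_obs();q=o['eef_rot'];M=R.from_quat([q[1],q[2],q[3],q[0]]).as_matrix()
print(o['eef_pos'],'tool y ang',np.degrees(np.arctan2(M[1,1],M[0,1])),M[:,0],o['q'])
for lo,hi in((.0195,.028),(.014,.028)):
    m=(P[...,2]>lo)&(P[...,2]<hi)&(abs(P[...,0]-.507)<.09)&(abs(P[...,1]-.22)<.1)
    n,l,s,c=cv2.connectedComponentsWithStats(m.astype(np.uint8))
    k=1+np.argmax(s[1:,4]); Q=P[l==k]
    r=cv2.minAreaRect((Q[:,:2]*1000).astype(np.float32)); print(s[k,4],r)
```

```text
[0.50634828 0.234345   0.22971189] tool y ang 1.5599673248751151 [-1.17783080e-04 -4.77151826e-04 -9.99999879e-01] [ 2.20984200e-01  1.44573459e-01  1.65181053e+00 -4.51140157e-04
  1.34542819e+00  1.93858465e-01]
2478 ((505.6973876953125, 221.2324676513672), (49.82456588745117, 104.45064544677734), 2.561267852783203)
3305 ((505.8853759765625, 221.3145751953125), (49.94053268432617, 104.57020568847656), 2.268343687057495)
```

View pics/w2.png

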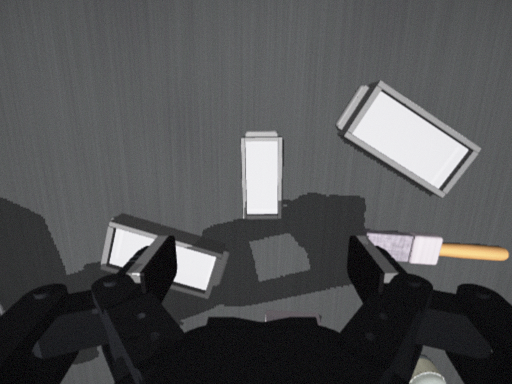

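The measured walls are 50 × 104 mm, which matches the bezel: centre (505.8,221.3), yaw about 2.4°. I'll descend and grip it.

{"api": "step_arm", "payload": {"motion": [[50,-0.8,13,-0.9,0,0,0],[100,-0.8,13,-0.9,0,0,0],[150,-0.8,13,-0.9,0,0,0],[190,-0.8,13,-0.9,0,0,0],[215,-0.8,13,-0.9,0,0,0],[226,-0.8,13,-0.9,0,0,0],[226,-0.8,13,-0.9,0,0,0],[226,-0.8,13,-0.9,0,0,60],[226,-0.8,13,-0.9,0,0,90],[226,-0.8,13,-0.9,0,0,255]]}}

```text
time_s: 7.58
eef_pos: [0.5069, 0.223, 0.0053]
eef_rot: [0.511, 0.49, 0.51, -0.488]
wrist_force: [-0.6, -1.7, 5.8]
opening: 0.571
```

{"api": "step_arm", "payload": {"motion": [[0,0,0,0,0,0,255],[0,0,0,0,0,0,255],[0,0,0,0,0,0,255]]}}

```text
time_s: 7.95
eef_pos: [0.5069, 0.2229, 0.0053]
eef_rot: [0.511, 0.49, 0.51, -0.488]
wrist_force: [-0.4, -0.8, 6.8]
opening: 0.569
```

Gripped. Lifting, and looking at the bezel in the hand.

{"api": "step_arm", "payload": {"motion": [[-8,0,0,0,0,0,255],[-30,0,0,0,0,0,255],[-70,0,0,0,0,0,255],[-110,0,0,0,0,0,255],[-135,4,50,3,0,0,255],[-145,7,100,6,0,0,255],[-145,10,150,9,0,0,255],[-145,14,200,12,0,0,255],[-145,16,240,15,0,0,255],[-145,16,240,15,0,0,255]]}}

```text
time_s: 9.2
eef_pos: [0.5323, -0.019, 0.1492]
eef_rot: [0.442, 0.552, 0.441, -0.552]
wrist_force: [0.2, -0.3, -0.9]
opening: 0.573
```

Run:
```python
from h import *
p,d,i,T=cam('wrist'); P=cloud(d,i,T)
o=ctrl.get_obs();q=o['eef_rot'];M=R.from_quat([q[1],q[2],q[3],q[0]]).as_matrix()
print(o['eef_pos'],o['wrist_force'],o['opening'],'tool yaw',np.degrees(np.arctan2(M[1,1],M[0,1])))
L=(P-o['eef_pos'])@M  # tool coords
m=(abs(L[...,0])<.05)&(abs(L[...,1])<.032)&(L[...,2]>-.075)&(L[...,2]<.075)&np.isfinite(L[...,0])
print(m.sum()); Q=L[m]*1000
for c in range(3): print(np.percentile(Q[:,c],[1,10,50,90,99]).round(1))
s,ds,i2,T2=cam('side'); 
u=np.linalg.inv(T2)@np.r_[o['eef_pos'],1]; u=u[:2]/u[2]*i2['fx']+[i2['cx'],i2['cy']]; print(u)
x,y=int(u[0])-50,int(u[1])-45
save('c4',np.hstack([p,cv2.resize(s[max(y,0):y+90,x:x+70],(288,384),interpolation=cv2.INTER_CUBIC)]))
np.savez('pics/w4.npz',p=p,L=L)
```

```text
[ 0.53200576 -0.01739762  0.14901121] [ 0.57066215  0.5207538  -1.66625503] 0.5711994345708227 tool yaw -12.62525208185975
21884
[-44.4 -22.3 -15.  -13.7  -2.4]
[-28.2 -21.5   0.7  22.7  29.2]
[-55.3 -47.6  -9.4  26.4  39.5]
[269.49883728 164.81933512]
```

View pics/c4.png

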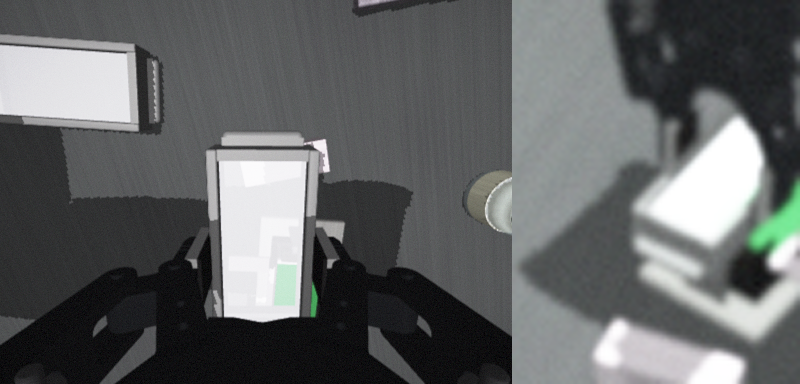

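The bezel is held level, pane up. Now its offset in the hand, from the wall-top points.

Run:
```python
from h import *
z=np.load('pics/w4.npz'); L=z['L']*1000
pane=L[170:300,230:295].reshape(-1,3); A=np.c_[pane[:,1:],np.ones(len(pane))]
print('pane med',np.nanmedian(pane,0)); f=np.linalg.lstsq(A[np.isfinite(pane[:,0])],pane[np.isfinite(pane[:,0]),0],rcond=None)[0]; print('plane tilt deg y,z, off',np.degrees(f[:2]),f[2])
# wall top rows
for v in(146,148,150,152,154,156,158): print(v,L[v,262].round(1))
for v in(165,180,200,220):
    r=L[v]; ok=[u for u in range(195,330) if -25<r[u,0]<-16]
    print(v,'left',ok[0],r[ok[0]].round(1),'right',ok[-1],r[ok[-1]].round(1),'mid',((r[ok[0]]+r[ok[-1]])/2).round(1))
```

```text
pane med [-14.60931631   0.78996357  -7.52319095]
plane tilt deg y,z, off [ 0.12313047 -0.07102095] -14.620169227477454
146 [ -4.7   0.9 -49.6]
148 [-13.7   0.9 -49.6]
150 [-20.6   0.9 -49.6]
152 [-20.1   0.9 -48.6]
154 [-19.8   0.9 -47.7]
156 [-20.1   0.9 -46.9]
158 [-20.2   0.9 -46. ]
165 left 206 [-20.6 -23.6 -43.1] right 318 [-21.2  25.3 -43.1] mid [-20.9   0.8 -43.1]
180 left 207 [-20.5 -23.6 -36.4] right 317 [-19.8  25.4 -36.1] mid [-20.2   0.9 -36.2]
200 left 207 [-19.7 -24.2 -26.8] right 316 [-20.9  25.2 -27.1] mid [-20.3   0.5 -26.9]
220 left 208 [-19.5 -24.3 -17.1] right 315 [-20.4  25.3 -17.3] mid [-20.    0.5 -17.2]
```

{"api": "step_arm", "payload": {"motion": [[0,14,40,1.5,0,0,255],[5,27,80,3,0,0,255],[15,36,108,3.8,0,0,255],[25,38.8,115.4,3.8,0,0,255],[29,38.8,115.4,3.8,0,0,255],[29,38.8,115.4,3.8,0,0,255]]}}

```text
time_s: 10.05
eef_pos: [0.5447, -0.1358, 0.1193]
eef_rot: [-0.424, -0.565, -0.425, 0.566]
wrist_force: [0.3, 0.0, 0.2]
opening: 0.565
```

Run:
```python
from h import *
o=ctrl.get_obs();q=o['eef_rot'];M=R.from_quat([q[1],q[2],q[3],q[0]]).as_matrix()
print(o['eef_pos'],o['wrist_force'],o['opening'],'tool yaw',np.degrees(np.arctan2(M[1,1],M[0,1])),M[:,0])
p,_,_,_=cam('wrist'); t=[p[100:384,120:392]]
for n,(x,y,w,h) in(('scene',(150,90,120,90)),('side',(230,110,100,75))):
    p,d,i,T=cam(n); t.append(cv2.resize(p[y:y+h,x:x+w],(380,285),interpolation=cv2.INTER_CUBIC)[:284,:260] if 0 else cv2.resize(p[y:y+h,x:x+w],(400,300),interpolation=cv2.INTER_CUBIC))
a=cv2.resize(t[0],(287,300)); save('c5',np.vstack([np.hstack([t[1],t[2]]),np.hstack([a,np.zeros((300,513,3),np.uint8)])]))
```

```text
[ 0.5446556  -0.13577461  0.11928968] [0.26831089 0.03504932 0.17478851] 0.5653237774630674 tool yaw -16.201713809274725 [-0.00121169  0.00100214 -0.99999876]
```

View pics/c5.png

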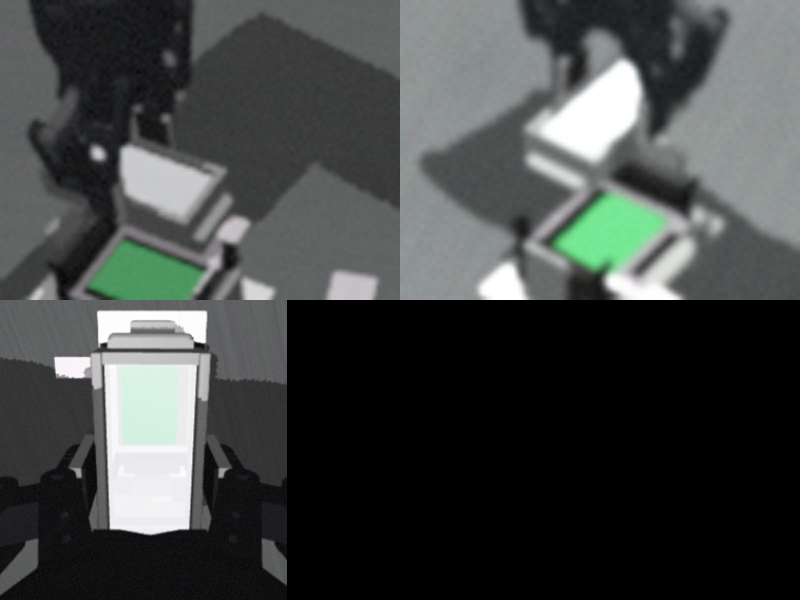

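Lateral alignment in the wrist view is good: bezel centre at column 151, plate at 152, clip at 153. I'll correct about 2.6 mm along y and go down to just above the clips.

{"api": "step_arm", "payload": {"motion": [[10,0.7,2.6,0.2,0,0,255],[25,0.7,2.6,0.2,0,0,255],[40,0.7,2.6,0.2,0,0,255],[50,0.7,2.6,0.2,0,0,255],[54,0.7,2.6,0.2,0,0,255],[54,0.7,2.6,0.2,0,0,255],[54,0.7,2.6,0.2,0,0,255]]}}

```text
time_s: 11.08
eef_pos: [0.5454, -0.1404, 0.0663]
eef_rot: [0.423, 0.567, 0.423, -0.566]
wrist_force: [1.1, -0.3, -1.8]
opening: 0.572
```

Run:
```python
from h import *
o=ctrl.get_obs();print(o['eef_pos'],o['wrist_force'],o['torque'])
p,_,_,_=cam('wrist'); t=[cv2.resize(p[100:300,140:380],(480,400),interpolation=cv2.INTER_CUBIC)]
for n,(x,y,w,h) in(('side',(230,120,100,75)),):
    p,d,i,T=cam(n); t.append(cv2.resize(p[y:y+h,x:x+w],(320,240),interpolation=cv2.INTER_CUBIC))
p,d,i,T=cam('scene'); t.append(cv2.resize(p[110:200,150:240],(320,320),interpolation=cv2.INTER_CUBIC)[:160+160])
b=np.vstack([t[1],t[2]]); a=np.zeros((560,480,3),np.uint8); a[:400]=t[0]; save('c6',np.hstack([a,b]))
```

```text
[ 0.54543486 -0.14039339  0.0663168 ] [ 1.07126318 -0.25310052 -1.81066933] [-0.00739885  0.02387171  0.01810462]
```

View pics/c6.png

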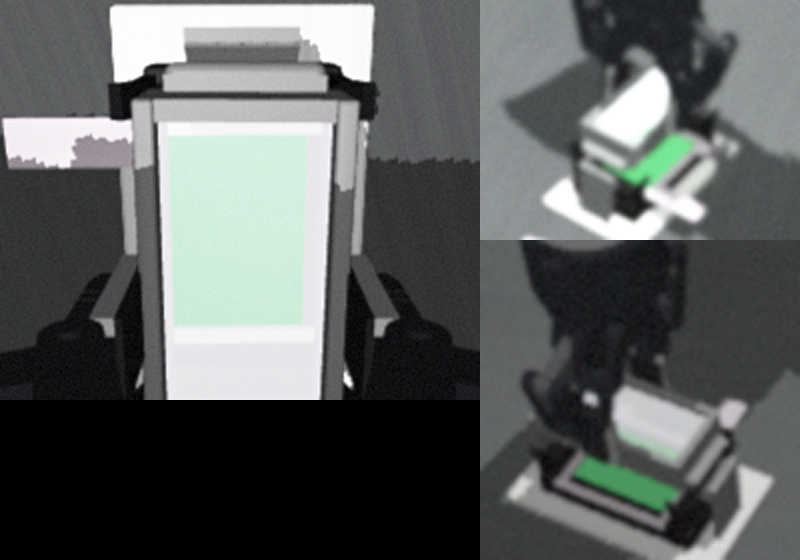

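Aligned across x within about 0.5 mm, bezel still just above the clips. I'll check along y by comparing the clip top with the bezel's wall end, in depth.

Run:
```python
from h import *
Ls=[];E=[]
for _ in range(4):
    o=ctrl.get_obs();q=o['eef_rot'];M=R.from_quat([q[1],q[2],q[3],q[0]]).as_matrix()
    p,d,i,T=cam('wrist'); E.append(o['eef_pos']); Ls.append((cloud(d,i,T)-o['eef_pos'])@M*1000)
print(np.round(np.array(E)*1000,1).tolist())
L=np.nanmedian(Ls,0); c=140+242//2
for v in list(range(110,154,2)): print(v,L[v,c-10].round(1),L[v,c+10].round(1))
```

```text
[[545.3, -140.3, 66.3], [545.3, -140.3, 66.2], [545.2, -140.3, 66.1], [545.2, -140.3, 66.1]]
110 [ 56.9  -7.2 -68.8] [ 56.1   6.3 -68.7]
112 [ 56.5  -7.2 -67.5] [ 56.7   6.4 -67.4]
114 [  6.8  -5.4 -66.1] [  6.6   4.8 -66.1]
116 [  6.9  -5.4 -65.1] [  6.4   4.8 -65.1]
118 [  6.5  -5.4 -64.1] [  7.    4.8 -64.1]
120 [  6.3  -5.4 -63.1] [  5.8   4.8 -63.1]
122 [  7.1  -5.4 -62.1] [  6.8   4.8 -62.1]
124 [  7.1  -5.4 -61.1] [  6.7   4.9 -61.1]
126 [  8.1  -5.5 -60.1] [  8.5   4.9 -60. ]
128 [ 10.5  -5.6 -58.9] [ 10.3   5.  -58.9]
130 [ 11.5  -5.6 -57.9] [ 11.5   5.  -57.9]
132 [ -1.7  -5.2 -57.6] [ -1.9   4.6 -57.6]
134 [ -2.6  -5.1 -56.7] [ -2.8   4.6 -56.7]
136 [ -2.8  -5.1 -55.7] [ -3.6   4.6 -55.8]
138 [ -3.   -5.1 -54.8] [ -3.2   4.6 -54.8]
140 [ -3.7  -5.1 -53.9] [ -3.9   4.6 -53.9]
142 [ -2.9  -5.2 -52.9] [ -4.    4.6 -53. ]
144 [ -3.2  -5.2 -51.9] [ -4.5   4.6 -52. ]
146 [ -4.3  -5.1 -51.1] [ -4.3   4.6 -51.1]
148 [-12.7  -4.8 -51. ] [-12.9   4.3 -51.1]
150 [-20.6  -4.5 -51.1] [-20.    4.1 -51. ]
152 [-20.1  -4.6 -50.2] [-20.5   4.1 -50.2]
```

Clip edge to wall end measures 9.7 mm, expected 10, so it's aligned. The underside is at about 61 mm. Pressing straight down.

{"api": "step_arm", "payload": {"motion": [[5,0,0,0,0,0,255],[9,0,0,0,0,0,255],[11,0,0,0,0,0,255],[13,0,0,0,0,0,255],[14.5,0,0,0,0,0,255],[16,0,0,0,0,0,255]]}}

```text
time_s: 12.18
eef_pos: [0.5462, -0.1408, 0.0511]
eef_rot: [0.424, 0.567, 0.422, -0.566]
wrist_force: [-1.0, 0.8, 9.0]
opening: 0.57
```

{"api": "step_arm", "payload": {"motion": [[1.5,0,0,0,0,0,255],[3,0,0,0,0,0,255],[4.5,0,0,0,0,0,255],[6,0,0,0,0,0,255],[7.5,0,0,0,0,0,255],[8.5,0,0,0,0,0,255],[8.5,0,0,0,0,0,255]]}}

```text
time_s: 13.05
eef_pos: [0.5449, -0.1402, 0.0415]
eef_rot: [-0.423, -0.566, -0.423, 0.567]
wrist_force: [-1.9, 1.1, 6.0]
opening: 0.57
```

It has snapped through (force 9 → 6 N, underside about 36.6 mm). Now squeeze the gasket fully.

{"api": "step_arm", "payload": {"motion": [[1,0,0,0,0,0,255],[2,0,0,0,0,0,255],[3,0,0,0,0,0,255],[3,0,0,0,0,0,255],[3,0,0,0,0,0,255]]}}

```text
time_s: 13.68
eef_pos: [0.545, -0.1402, 0.0401]
eef_rot: [-0.423, -0.566, -0.423, 0.567]
wrist_force: [-7.7, 3.1, 19.1]
opening: 0.573
```

Run:
```python
from h import *
o=ctrl.get_obs();q=o['eef_rot'];M=R.from_quat([q[1],q[2],q[3],q[0]]).as_matrix()
print(o['eef_pos'],o['wrist_force'],o['torque'])
p,d,i,T=cam('wrist'); L=(cloud(d,i,T)-o['eef_pos'])@M*1000
for v in range(96,156,3): print(v,L[v,252].round(1),L[v,270].round(1))
print('pane',np.nanmedian(L[170:280,235:290].reshape(-1,3),0))
t=[cv2.resize(p[90:290,140:380],(480,400),interpolation=cv2.INTER_CUBIC)]
for n,(x,y,w,h) in(('side',(230,120,100,75)),):
    p,d,i,T=cam(n); t.append(cv2.resize(p[y:y+h,x:x+w],(320,240),interpolation=cv2.INTER_CUBIC))
p,d,i,T=cam('scene'); t.append(cv2.resize(p[110:200,150:240],(320,320),interpolation=cv2.INTER_CUBIC))
b=np.vstack([t[1],t[2]]); a=np.zeros((560,480,3),np.uint8); a[:400]=t[0]; save('c7',np.hstack([a,b]))
```

```text
[ 0.54497369 -0.14017636  0.04006911] [-7.66583512  3.05357502 19.0848687 ] [ 0.4555689   1.10570866 -0.02433464]
96 [ 37.4  -5.8 -76.6] [ 38.    5.1 -76.6]
99 [ 37.5  -5.8 -74.9] [ 38.7   5.1 -74.9]
102 [ 30.6  -5.6 -72.9] [ 31.5   5.  -72.9]
105 [ 31.1  -5.6 -71.2] [ 30.9   4.9 -71.2]
108 [ 29.9  -5.6 -69.5] [ 29.4   4.9 -69.5]
111 [ 30.9  -5.6 -67.8] [ 30.9   5.  -67.8]
114 [-18.9  -4.  -66.1] [-20.4   3.6 -66. ]
117 [-19.8  -4.  -64.8] [-20.    3.6 -64.8]
120 [-19.3  -4.  -63.6] [-20.1   3.6 -63.6]
123 [-18.4  -4.1 -62.3] [-19.2   3.6 -62.3]
126 [-18.6  -4.1 -61.1] [-20.    3.6 -61.1]
129 [-18.1  -4.1 -59.8] [-17.4   3.7 -59.8]
132 [-15.7  -4.2 -58.4] [-14.9   3.8 -58.3]
135 [-12.5  -4.3 -56.9] [-12.9   3.8 -56.9]
138 [-12.3  -4.3 -55.5] [-10.6   3.9 -55.4]
141 [ -3.8  -4.6 -53.4] [ -2.6   4.1 -53.3]
144 [ -4.5  -4.6 -52.1] [ -2.4   4.1 -51.8]
147 [ -9.1  -4.5 -51.1] [ -7.3   4.  -50.9]
150 [-20.1  -4.1 -51. ] [-20.6   3.6 -51.1]
153 [-20.1  -4.1 -49.7] [-20.9   3.6 -49.8]
pane [-14.48352014   0.16741143 -14.32103313]
```

View pics/c7.png

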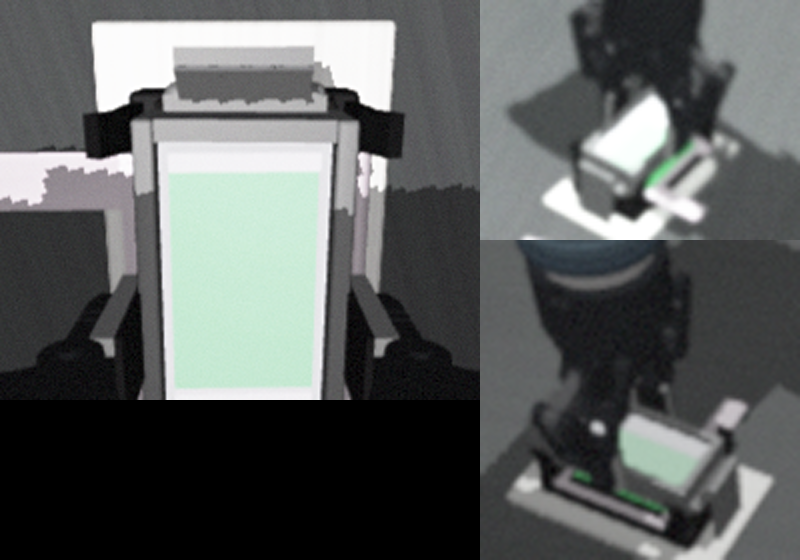

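Run:
```python
from h import *
print(ctrl.hand_in()); o=ctrl.get_obs(); print(o['time_s'],o['eef_pos'],o['wrist_force'],o['opening'])
```

```text
the job is handed in; nothing more can be done
None
the job is handed in; nothing more can be done
```

The bezel is snapped into the holder and the arm is still pressing it into the gasket. I handed the job in at about 14 s of the 61 s allowed.

- **Lever:** I pressed it to its lower stop (about 20 N) and took the hand off. The pictures then showed the retainer lying level, held by the catch.
- **Bezel:** I gripped the smallest of the three look-alikes (walls 50 × 104 mm, right side up). It was lined up to within about 0.5 mm and pressed straight down. I took it as snapped through when the push fell from 9 N to 6 N.
- **Last checks:** The underside was at about 35 mm, which is full gasket squeeze, and the push was 19 N with the grip still closed. The +y clip's top edge was back where it measured before the press, with its nose over the lip.
- **Less certain:** The gripper hid the -y clip. I take it as snapped because the tool was level and the bezel fully down. There was also a side force of about 8 N at the end, much like the one during the lever press.
- **Bystanders:** The arm went nowhere near the offcut, jar or brush, but I did not measure them again at the end.

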